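# Catch the capsule box's falling lid and lower it shut

### The arm

A 6-joint arm with a two-finger parallel gripper is mounted at the origin on a cart in front of the work surface, level with it; the furniture and walls round the work are solid. World frame = base frame: x ahead of the robot, y to its left, z up, the work surface at z = 0. Lengths are in m, angles in rad, forces in N, time in s.
With the tool pointing down it reaches from about 0.35 to 0.925 m from the base axis. Payload 6.4 kg.
Tool frame: the origin (TCP) lies midway between the tips of the shut fingers; the grasp point (between the pads) lies 19 mm behind it; z points along the fingers, y is the line along which they close (so a half turn about z gives the same grasp; the last joint's range is limited). The gripper opens to 85 mm and grips with 20 to 120 N. Pads are 22 mm wide; open, the fingers measure 114 mm over their backs; the gripper's body (76 mm by 85 mm) begins 54 mm behind the grasp point. The pads swing forward as they close: fully open they stand 13 mm farther back than shut.
Start: joints at [1.14, 0.245, 1.558, -0, 1.339, -0.174], TCP at [0.165, 0.629, 0.231] pointing down, gripper open.
Joint ranges: [-3.13, 3.13], [-1.02, 2.26], [0.13, 2.54], [-0.95, 4.09], [0.21, 2.88], [-2.74, 2.74]. Speed limits (rad/s): [2.57, 2.57, 3.14, 3.14, 3.14, 3.14].

### API

Orientations are given as a unit quaternion [x, y, z, w].
In Python, from bench import ctrl gives the robot as it stands. The module is installed in compiled form; this text tells all that it offers.
- The arm moves only by the tool play_rows, never from a script. Its argument "deltas" is a list of rows, each a list of 6 numbers: the shift along the world's x, y, z in units of 60 mm (1.0 is 60 mm), then the turn, a rotation vector about the world's x, y, z in units of 6 degrees (1.0 is 6 degrees). A call has 1 to 20 rows; each row shifts and turns the commanded pose from where the row before left it; what a row does not reach is not made up. A row lasts 1/8 s, in which the tool goes at most 62.5 mm and 10.7 degrees, less where a joint would pass 70% of its speed; a pose out of reach is approached as far as the arm can. A call is refused whole if a number of a shift passes 1 or a number of a turn 1, either way. A call with a gripper value outside its range is refused whole. "gripper" is the finger opening in mm, from 0 to 85.4, set as the call begins (left out, the last holds). The fingers move at their own pace and stop on an object; "grip_force" is the grip in N (left out, the last holds). Time passes only in rows, so rows that do not move let the fingers close. It gives the time, the measured TCP pose, the force, the opening and the grip force at its end, in the units of the state.
- ctrl.get_obs(): the state, without advancing time (a new reading comes with each control period).
- ctrl.grab_frame(name): name is "side" or "top"; returns the picture (420x560x3 uint8, red, green, blue); there is no depth.
- ctrl.camera_params(name): a dict with "fx", "fy", "cx", "cy" (pixels), "k1" (the pictures are not rectified: a ray, as slopes to the right and down, at radius r is drawn at 1 + k1 r^2 times it, then the intrinsics apply), "rvec" (rotation vector, rad) and "tvec" (3), from world to camera coordinates, as OpenCV has them. Camera axes: x right, y down, z forward; pixel columns grow to the right and rows downward; lengths in m; the calibration is good to about 2 mm. A picture is of the moment at which its call begins. camera_params takes no time and is no camera call.
- ctrl.sign_off(): hands the job in; it is judged then, once.
Trained networks look in the newest picture that a camera, given by its name, has taken for a name from the list of things; names that differ only in an ending like _2 or _b are one class to them, and where a whole thing is asked for, a point or a joint stands for the part that bears it (a point fixed in the world has none). Each returns a list of dicts, best first, with "confidence" (0 to 1); they miss things now and then, are a little off and sometimes report something else, mostly with a low value. They report only what shows in the picture. A call takes as long as a camera call.
- ctrl.cut_out(camera, target): "region" (420x560 bool, what is visible of it).
- ctrl.mark_of(camera, target): "location" ([x, y, z] in m, in world coordinates, good to about 4 mm: a listed point, or the origin of a listed thing).
The state is a dict: "clock": time; "joint_pos": joint angles; "joint_vel": joint speeds; "tau": joint torques, N m; "tool_pos": TCP position; "ee_rot": TCP orientation; "force": force on the tool from outside, world axes, zero at the start; "moment": the same for the moment, N m; "gripper_width": opening from 0.0 (shut) to 1.0 (fully open); "finger_force": force on a finger pad.
Only numpy, scipy, OpenCV 4.12 (cv2) and the standard library are available. Lean on these libraries where they do the work, as an engineer would, in place of code of your own. Each camera call takes 0.05 s, during which the arm holds its last target. There are 200 camera calls.

### The job

The lid of the wooden coffee-capsule box stands open, leaning back: tip it forward past upright with a finger, catch it on the back of the fingers when it is part-way down and let it rest there still for a moment, then lower it gently until it is fully shut, never letting it drop or slam. Only touch the lid: do not pinch or press it hard, and do not lift the box, shove it about or shake the capsules out. Leave everything else on the worktop where it is.

Things in the scene. Friction and masses are not known exactly. Their poses are not given: they have to be found in the camera images.
- capsule_box: wooden coffee-capsule box, 115 (its x) x 190 (its y) x 55 mm high, 1.8 kg, standing loose on the worktop, six compartments, four capsules in it. Origin: centre of its underside; z up; +x points to the hinge side (away from the robot, turned up to 0.3 rad either way), -x to the front where the lid shuts.
- box_lid (a joint): hinge of the box's pale lid, rad. 0 = fully shut, pi/2 = upright, 1.72 = leaning back on its stop (the start, within 0.06). It balances at 1.51: between 1.46 and 1.56 it stays put; below that it falls by itself, slowly at first: about 1.25 rad/s x (sine of its angle from the balance, less 0.05), so some 2 s from 1.36 to 0.5; uncaught, it shuts with a bang at 1.2 rad/s.
- lid_hinge (a point): middle of the hinge line, on the box's rear top edge 55 mm above the worktop; the lid's underside (the face towards the robot when open) lies in a plane through this line.
- lid_edge (a point): middle of the lid's free edge, half-way through its thickness. The lid is a flat board 140 mm from hinge line to free edge, 190 mm wide, 8 mm thick, 0.2 kg; this point is 4 mm out from its underside. When shut it overhangs the box front by 25 mm. 1 to 2 N at this edge carries the lid.
- pod_1: brown coffee capsule, 37 mm across, 27 mm high, loose in a compartment of the box; origin at its foot
- pod_2: blue coffee capsule, 37 mm across, 27 mm high, loose in a compartment of the box; origin at its foot
- pod_3: red coffee capsule, 37 mm across, 27 mm high, loose in a compartment of the box; origin at its foot
- pod_5: yellow coffee capsule, 37 mm across, 27 mm high, loose in a compartment of the box; origin at its foot
- mug: bystander: green and white mug, 78 x 116 x 101 mm with handle, origin at its foot
- salt: bystander: salt shaker, glass with black cap, 41 mm across, 85 mm high, origin at its foot
- pepper: bystander: pepper shaker, glass with black cap, 41 mm across, 85 mm high, origin at its foot
- teaspoon: bystander: steel teaspoon 132 mm long, lying on the worktop
- matches: bystander: matchbox 53 x 36 x 15 mm, lying on the worktop

How it is judged:
By the outcome, as a careful person would: the job done as asked, in the order asked, and still so for the second after the job is handed in, with the robot touching nothing.
It also fails if it takes over 53 s, if anything falls off the work surface, if the arm or the gripper's body presses on something with over 40 N, if the wrist force passes 120 N, or if a joint passes its speed limit or range.

## Working session

There is one attempt and no reset: what is moved stays moved. The work goes in short steps, Python scripts to look and compute and a tool call to move; the robot and the scene stay as the last step left them, time stands still between calls to the robot, and variables do not carry over. Pictures are saved under pics/ and viewed, at most 10 in all, crops included, and the job is handed in when it is done.

Besides the shell and the picture viewer there is one more tool, called after "Emit:" by a JSON object that holds its "op" and its "data". play_rows: Moves the arm, as the interface text tells. Its arguments: {"type":"object","properties":{"deltas":{"type":"array"},"gripper":{"type":"number"},"grip_force":{"type":"number"}},"required":["deltas"]}

```bash
mkdir -p pics
cat > h.py <<'E'
from bench import ctrl
import numpy as np, cv2
def marks(names,cams=("side","top")):
    for c in cams:
        im=ctrl.grab_frame(c); cv2.imwrite(f"pics/{c}_{ctrl.get_obs()['clock']:.2f}.png",im[:,:,::-1])
        for n in names:
            r=ctrl.mark_of(c,n)
            print(c,n,[(np.round(d['location'],3).tolist(),round(d['confidence'],2)) for d in r[:2]])
def proj(c,P):
    k=ctrl.camera_params(c); R=cv2.Rodrigues(np.array(k['rvec'],float))[0]
    p=np.asarray(P,float)@R.T+np.array(k['tvec']); s=p[:,:2]/p[:,2:]; s=s*(1+k['k1']*(s**2).sum(1,keepdims=True))
    return s*[k['fx'],k['fy']]+[k['cx'],k['cy']]
E
python3 - <<'E'
from h import *
marks(["capsule_box","lid_hinge","lid_edge","mug","salt","pepper","teaspoon","matches"])
o=ctrl.get_obs();print(o)
for c in("side","top"):
    k=ctrl.camera_params(c);R=cv2.Rodrigues(np.array(k['rvec'],float))[0];print(c,-R.T@np.array(k['tvec']))
import os;print(os.listdir('pics'))
a=[cv2.imread('pics/'+f) for f in sorted(os.listdir('pics'))]
E
```

```text
side capsule_box [([0.537, 0.08, -0.001], 0.88)]
side lid_hinge [([0.598, 0.085, 0.056], 0.66)]
side lid_edge [([0.622, 0.084, 0.194], 0.79)]
side mug [([0.419, 0.404, -0.002], 0.86)]
side salt [([0.369, -0.228, -0.001], 0.85)]
side pepper [([0.376, -0.353, -0.003], 0.53), ([0.425, 0.404, -0.001], 0.41)]
side teaspoon [([0.395, 0.578, 0.0], 0.66)]
side matches [([0.38, 0.244, 0.001], 0.48)]
top capsule_box [([0.539, 0.078, 0.001], 0.77), ([0.512, 0.141, 0.01], 0.25)]
top lid_hinge [([0.598, 0.089, 0.058], 0.61)]
top lid_edge [([0.626, 0.087, 0.193], 0.91)]
top mug [([0.421, 0.405, -0.002], 0.98), ([0.367, -0.229, -0.001], 0.23)]
top salt [([0.367, -0.229, 0.0], 0.55)]
top pepper [([0.375, -0.351, 0.0], 0.46)]
top teaspoon []
top matches [([0.379, 0.25, -0.003], 0.58)]
{'clock': 0.9, 'joint_pos': array([ 1.13986793e+00,  2.45069921e-01,  1.55779183e+00, -1.38992400e-05,
        1.33872881e+00, -1.74106418e-01]), 'joint_vel': array([-0.00081247, -0.00086025, -0.00034658, -0.00035256,  0.00056714,
       -0.00044272]), 'tau': array([ 4.59463299e-04, -4.29508352e+01, -3.26428950e+01, -8.06257503e-05,
        4.09621807e-04, -4.55787344e-06]), 'tool_pos': array([0.16511025, 0.62868815, 0.23131391]), 'ee_rot': array([ 1.28056790e-01,  9.91766837e-01, -1.01721230e-06,  6.76759031e-06]), 'force': array([-0.40058391, -0.88306267, -0.55219922]), 'moment': array([ 0.02325848, -0.02359177,  0.01368783]), 'finger_force': 0.0, 'gripper_width': 0.9982201142830581}
side [0.20336069 1.2596784  0.72918111]
top [0.35894549 0.09336475 1.45506032]
['side_0.05.png', 'top_0.50.png']
```

View pics/side_0.05.png

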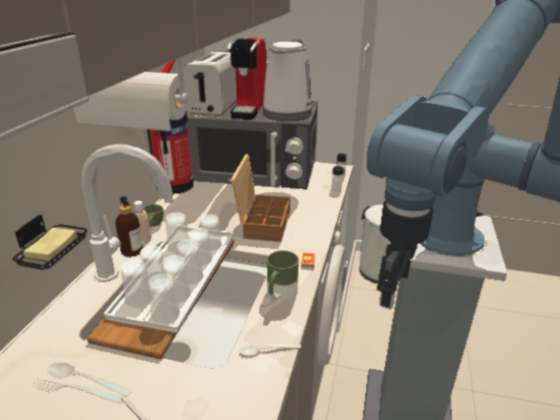

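View pics/top_0.50.png

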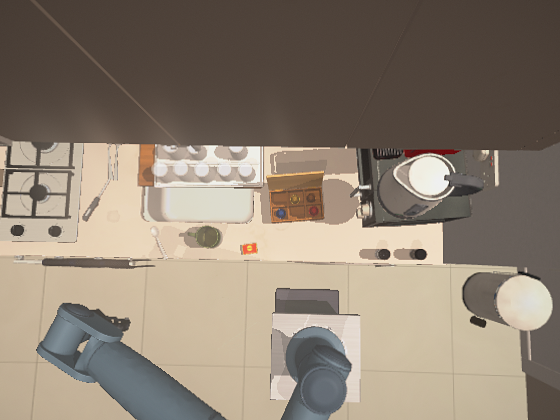

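Side view: box at about (268,215) with its lid standing open at (243,190). Top view: box at (297,207), lid edge near (297,180), nothing around it within a hand's width. Next I'll fit the box yaw and lid angle.

```bash
cat >> h.py <<'E'
def lidpts(x,y,yaw,th):
    e=np.array([np.cos(yaw),np.sin(yaw),0]);f=np.array([-e[1],e[0],0]);z=np.array([0,0,1.])
    u=-np.cos(th)*e+np.sin(th)*z; n=np.sin(th)*e+np.cos(th)*z; H=np.array([x,y,.055])
    return np.array([H+r*u+w*f+t*n for r in(0,.14) for w in(-.095,.095) for t in(0,.008)])
def fitlid(p0,cams=("side","top"),yawfix=None):
    from scipy.optimize import minimize
    M={}
    for c in cams:
        ctrl.grab_frame(c); r=ctrl.cut_out(c,"box_lid")
        if r: M[c]=r[0]['region']; print(c,r[0]['confidence'],M[c].sum())
    def cost(p):
        s=0
        for c,m in M.items():
            S=4;q=cv2.convexHull((proj(c,lidpts(*p))*S*16).astype(np.int32))
            a=np.zeros((420*S,560*S),np.uint8);cv2.fillConvexPoly(a,q,255,shift=4)
            a=cv2.resize(a,(560,420),interpolation=cv2.INTER_AREA)/255.
            s+=np.abs(a-m).sum()/m.sum()
        return s
    sim=np.array([p0]+[np.add(p0,d) for d in np.diag([.008,.008,.12,.06])])
    r=minimize(cost,p0,method='Nelder-Mead',options=dict(initial_simplex=sim,maxiter=160))
    print(np.round(r.x,4),r.fun); return r.x
E
python3 - <<'E'
from h import *
for y in(-.15,.0,.15): fitlid([.598,.087,y,1.72])
E
```

```text
side 0.57 960
top 0.69 841
[0.5986 0.0852 0.1041 1.7044] 0.15508872296441367
side 0.94 974
top 0.8 830
[0.5979 0.0861 0.0927 1.7159] 0.20512757152538164
side 0.91 934
top 0.57 840
[0.5984 0.0861 0.1064 1.7057] 0.1750556125376632
```

Emit:
{"op": "play_rows", "data": {"deltas": [[0.3,-0.8,0.1,0,0,-1],[0.3,-0.8,0.1,0,0,-1],[0.3,-0.8,0.1,0,0,-1],[0.3,-0.8,0.1,0,0,-1],[0.3,-0.8,0.1,0,0,-1],[0.3,-0.8,0.1,0,0,-1],[0.3,-0.8,0.1,0,0,-1],[0.3,-0.8,0.1,0,0,-1],[0.3,-0.8,0.1,0,0,-1],[0.3,-0.8,0.1,0,0,-1],[0.3,-0.8,0.1,0,0,-1],[0.3,-0.2,0.1,0,0,-1]], "gripper": 0}}

```text
clock: 3.0
tool_pos: [0.3817, 0.0863, 0.3039]
ee_rot: [0.689, 0.724, 0.0, 0.001]
force: [0.4, 0.7, 0.5]
gripper_width: -0.002
finger_force: 0.0
```

Emit:
{"op": "play_rows", "data": {"deltas": [[0.12,-0.03,-0.4,0.09,-0.93,0.12],[0.12,-0.03,-0.4,0.09,-0.93,0.12],[0.12,-0.03,-0.4,0.09,-0.93,0.12],[0.12,-0.03,-0.4,0.09,-0.93,0.12],[0.12,-0.03,-0.4,0.09,-0.93,0.0],[0.12,-0.03,-0.4,0.09,-0.93,0.0],[0.12,-0.03,-0.4,0.09,-0.93,0.0],[0.12,-0.03,-0.4,0.09,-0.93,0.0],[0.1,0,-0.4,0,0,0],[0,0,-0.4,0,0,0],[0,0,0,0,0,0]]}}

```text
clock: 4.38
tool_pos: [0.4757, 0.0819, 0.0692]
ee_rot: [0.62, 0.692, 0.277, 0.247]
force: [-0.6, 0.3, -0.2]
gripper_width: 0.002
finger_force: 0.0
```

Run:
```python
from h import *
from scipy.spatial.transform import Rotation as R
o=ctrl.get_obs();print(o['joint_pos'],o['tool_pos'],o['clock'],o['force']);print(R.from_quat(o['ee_rot']).as_matrix().round(3))
im=ctrl.grab_frame("side")[110:310,150:420]
cv2.imwrite("pics/a.png",cv2.resize(im[:,:,::-1],None,fx=2.9,fy=2.9,interpolation=cv2.INTER_CUBIC))
```

```text
[-0.17021289 -0.2201764   2.52385607  1.105552    0.21594409 -1.30079344] [0.47572746 0.08187685 0.06915038] 4.375 [-0.64530343  0.29500134 -0.16011998]
[[-0.11   0.721  0.685]
 [ 0.994  0.079  0.077]
 [ 0.001  0.689 -0.725]]
```

View pics/a.png

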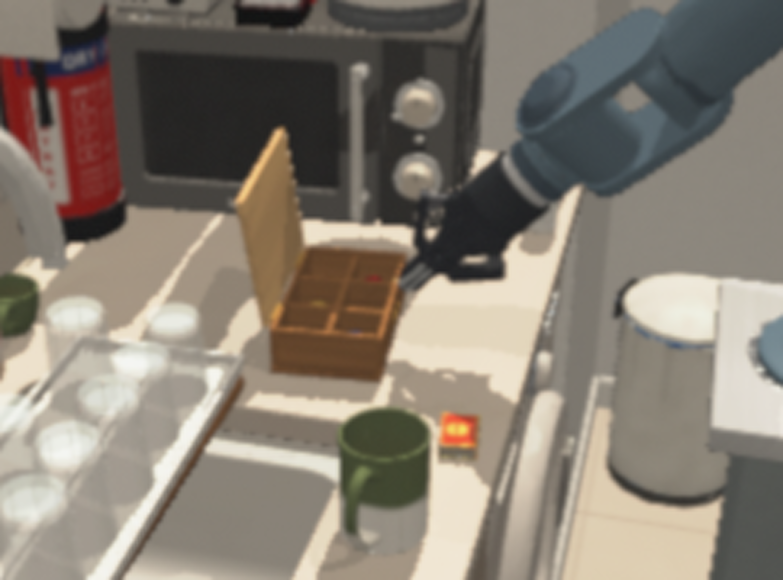

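Crop: the fingers slope down in front of the box at about (410,280), and the knuckles flare behind them. 45° sits on the limits of joints 3 and 5, so I'll try a steeper tilt of 30° from vertical at the shut pose.

Emit:
{"op": "play_rows", "data": {"deltas": [[-0.15,-0.06,0.1,-0.08,0.75,0],[-0.15,-0.06,0,-0.08,0.75,0],[-0.12,-0.06,-0.2,-0.08,0.75,0],[0,0,-0.3,0,0,0],[0,0,-0.15,0,0,0],[0,0,0,0,0,0]]}}

```text
clock: 5.18
tool_pos: [0.4567, 0.0747, 0.037]
ee_rot: [0.639, 0.717, 0.211, 0.183]
force: [-0.3, 0.4, -0.6]
gripper_width: -0.002
finger_force: 0.0
```

Run:
```python
from h import *
from scipy.spatial.transform import Rotation as R
o=ctrl.get_obs();print(o['joint_pos'],o['tool_pos'],o['clock'],o['force']);print(R.from_quat(o['ee_rot']).as_matrix().round(3))
im=ctrl.grab_frame("side")[160:270,210:360]
cv2.imwrite("pics/b.png",cv2.resize(im[:,:,::-1],None,fx=5,fy=5,interpolation=cv2.INTER_CUBIC))
```

```text
[-0.17543503 -0.15188366  2.47436621  0.53818226  0.31774034 -0.76074646] [0.45670529 0.07474295 0.03697509] 5.175 [-0.30174383  0.36439837 -0.61474157]
[[-0.116  0.839  0.531]
 [ 0.993  0.094  0.069]
 [ 0.007  0.535 -0.845]]
```

View pics/b.png

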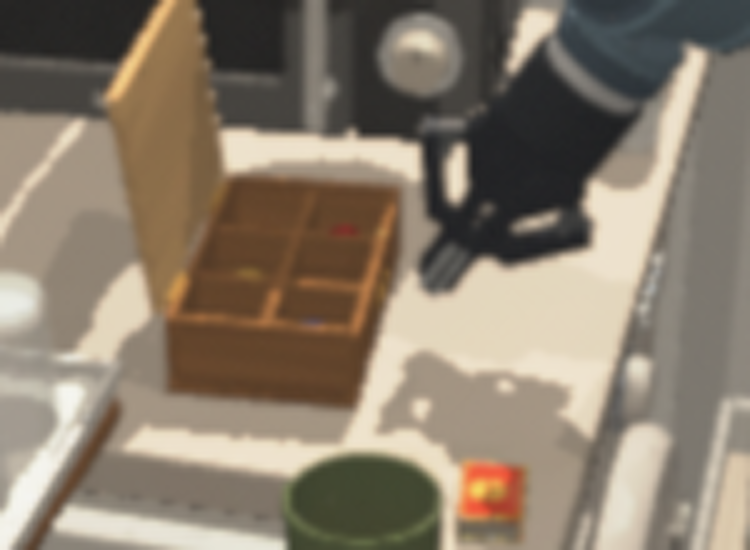

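Crop: the shut fingers end at (435,285) in front of the box rim, so this pose is reachable. Next I'll go up and over to hover behind the lid.

Emit:
{"op": "play_rows", "data": {"deltas": [[0,0,0.9,0,0,0],[0,0,0.9,0,0,0],[0,0,0.9,0,0,0],[0,0,0.9,0,0,0],[0.87,0.09,0,0,0,0],[0.87,0.09,0,0,0,0],[0.87,0.09,0,0,0,0],[0.87,0.09,0,0,0,0],[0,0,0,0,0,0]]}}

```text
clock: 6.35
tool_pos: [0.6672, 0.0962, 0.2521]
ee_rot: [0.64, 0.717, 0.21, 0.182]
force: [-0.9, -0.0, -0.1]
gripper_width: -0.002
finger_force: 0.0
```

Run:
```python
from h import *
from scipy.spatial.transform import Rotation as R
o=ctrl.get_obs();print(o['joint_pos'],o['tool_pos'],o['clock'],o['force']);print(R.from_quat(o['ee_rot']).as_matrix().round(3)[:,2])
im=ctrl.grab_frame("side")[100:260,180:380]
cv2.imwrite("pics/c.png",cv2.resize(im[:,:,::-1],None,fx=3.7,fy=3.7,interpolation=cv2.INTER_CUBIC))
marks(["lid_edge"])
```

```text
[-6.34703066e-02  1.01956138e-03  1.86012115e+00  1.52349822e-01
  7.31116373e-01 -2.62013553e-01] [0.66720238 0.09623302 0.25211694] 6.35 [-0.93093543 -0.00372216 -0.0792807 ]
[ 0.53   0.068 -0.845]
side lid_edge [([0.623, 0.088, 0.195], 0.65)]
top lid_edge []
```

View pics/c.png

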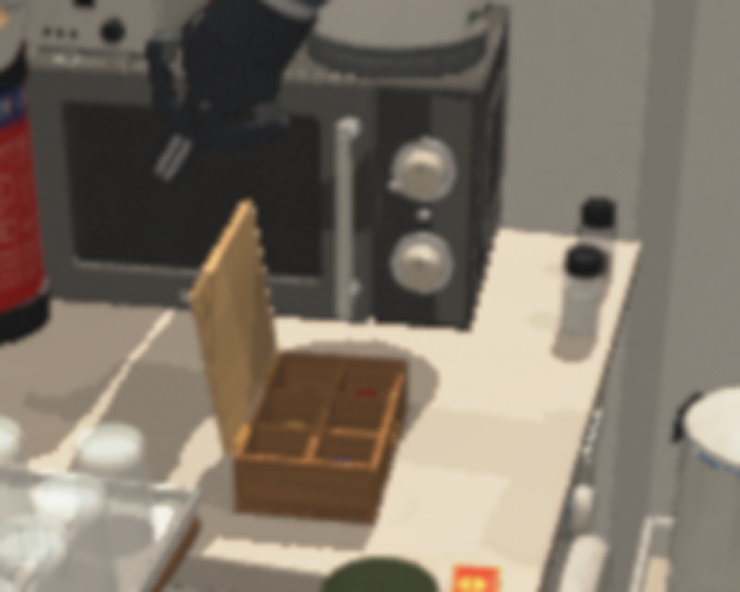

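Crop: fingertips at (170,170), above and behind the lid's top edge at (245,205). I'll lower behind the lid and pull it towards the balance point, where it stays put.

Emit:
{"op": "play_rows", "data": {"deltas": [[0,0,-0.54,0,0,0],[0,0,-0.54,0,0,0],[-0.16,-0.02,0,0,0,0],[-0.16,-0.02,0,0,0,0],[-0.13,-0.01,0,0,0,0],[-0.13,-0.01,0,0,0,0],[-0.13,-0.01,0,0,0,0],[-0.13,-0.01,0,0,0,0],[0,0,0,0,0,0],[0,0,0,0,0,0]]}}

```text
clock: 7.85
tool_pos: [0.6145, 0.0918, 0.1868]
ee_rot: [0.639, 0.717, 0.21, 0.182]
force: [-0.2, 0.2, 0.2]
gripper_width: -0.006
finger_force: 0.0
```

Run:
```python
from h import *
im=ctrl.grab_frame("side")[100:260,180:380]
cv2.imwrite("pics/d.png",cv2.resize(im[:,:,::-1],None,fx=3.7,fy=3.7,interpolation=cv2.INTER_CUBIC))
marks(["lid_edge","lid_hinge"],("side",)); fitlid([.598,.086,.1,1.55],("side",))
```

```text
side lid_edge [([0.582, 0.082, 0.195], 0.87)]
side lid_hinge [([0.6, 0.084, 0.058], 0.85)]
side 0.59 539
[0.5953 0.0987 0.117  1.4635] 0.2049692604314453
```

View pics/d.png

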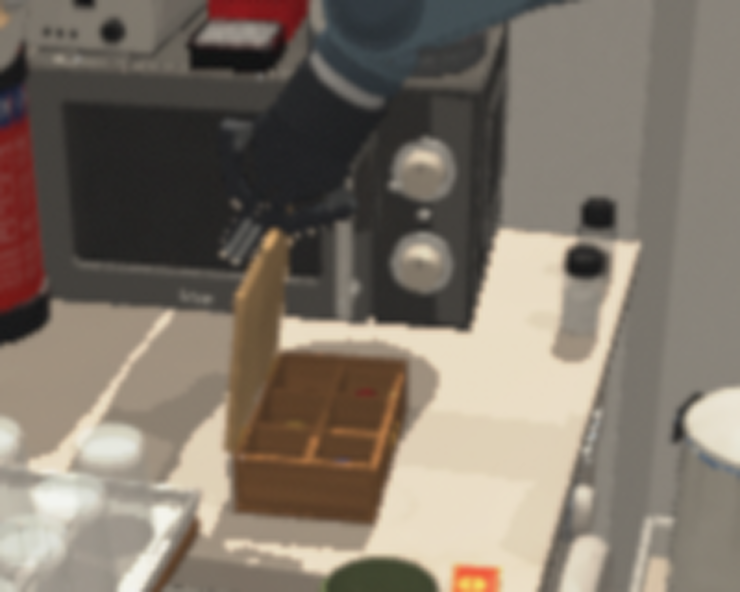

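Crop: the lid stands near balance at about 1.43–1.46, with the fingers behind its top edge at (245,240). Now I'll tip it over, swing to the front and catch it.

Emit:
{"op": "play_rows", "data": {"deltas": [[-0.2,-0.02,0,0,0,0],[0,0,0.6,0,0,0],[-0.9,-0.09,0,0,0,0],[-0.8,-0.08,-0.15,0,0,0],[-0.1,-0.01,-0.95,0,0,0],[0.35,0.03,-0.2,0,0,0],[0,0,0,0,0,0]]}}

```text
clock: 9.02
tool_pos: [0.5149, 0.0816, 0.1441]
ee_rot: [0.639, 0.717, 0.21, 0.181]
force: [-0.4, -0.1, 0.3]
gripper_width: 0.001
finger_force: 0.0
```

Run:
```python
from h import *
marks(["lid_edge"],("side",))
```

```text
side lid_edge [([0.557, 0.08, 0.189], 0.55)]
```

Emit:
{"op": "play_rows", "data": {"deltas": [[0,0,0,0,0,0],[0,0,0,0,0,0],[0,0,0,0,0,0],[0,0,0,0,0,0],[0,0,0,0,0,0],[0,0,0,0,0,0],[0,0,0,0,0,0],[0,0,0,0,0,0],[0,0,0,0,0,0],[0,0,0,0,0,0],[0,0,0,0,0,0],[0,0,0,0,0,0]]}}

```text
clock: 10.62
tool_pos: [0.5157, 0.0815, 0.1453]
ee_rot: [0.639, 0.717, 0.211, 0.182]
force: [-0.4, -0.2, -0.9]
gripper_width: -0.005
finger_force: 0.3
```

Run:
```python
from h import *
im=ctrl.grab_frame("side")[120:260,200:380]
cv2.imwrite("pics/e.png",cv2.resize(im[:,:,::-1],None,fx=4,fy=4,interpolation=cv2.INTER_CUBIC))
marks(["lid_edge"]); print(ctrl.get_obs()['force'],ctrl.get_obs()['tool_pos'])
```

```text
side lid_edge [([0.518, 0.074, 0.17], 0.77)]
top lid_edge [([0.524, 0.078, 0.17], 0.75)]
[ 0.07762049  0.05433221 -1.19768687] [0.51573721 0.08154788 0.1453424 ]
```

View pics/e.png

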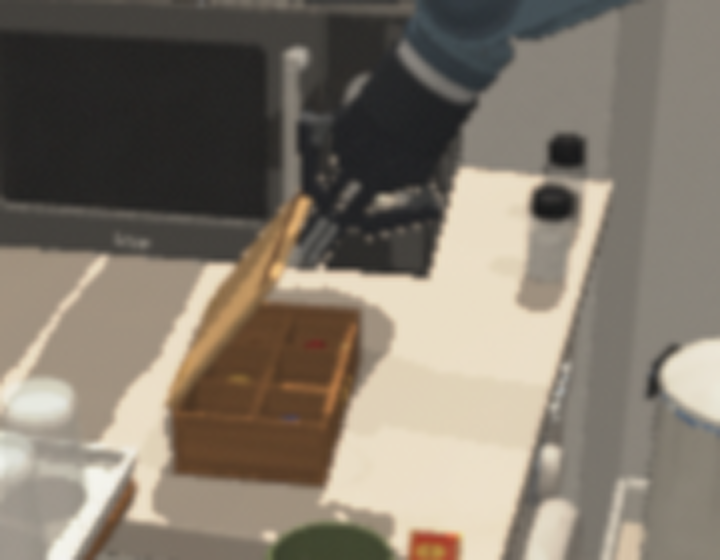

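Crop: the lid rests on the backs of the fingers at about (305,215), θ≈0.95, with about 1 N on the hand. I'll hold a bit longer, then lower along the arc.

Emit:
{"op": "play_rows", "data": {"deltas": [[0,0,0,0,0,0],[0,0,0,0,0,0],[0,0,0,0,0,0],[0,0,0,0,0,0],[0,0,0,0,0,0],[0,0,0,0,0,0],[0,0,0,0,0,0],[0,0,0,0,0,0]]}}

```text
clock: 11.88
tool_pos: [0.5158, 0.0815, 0.1454]
ee_rot: [0.639, 0.717, 0.211, 0.182]
force: [-0.9, 0.1, -0.5]
gripper_width: -0.001
finger_force: 0.3
```

Emit:
{"op": "play_rows", "data": {"deltas": [[-0.075,-0.008,-0.056,0,0,0],[-0.073,-0.007,-0.059,0,0,0],[-0.07,-0.007,-0.062,0,0,0],[-0.068,-0.007,-0.064,0,0,0],[-0.065,-0.007,-0.067,0,0,0],[-0.062,-0.006,-0.07,0,0,0],[-0.059,-0.006,-0.072,0,0,0],[-0.056,-0.006,-0.074,0,0,0],[-0.053,-0.005,-0.077,0,0,0],[-0.05,-0.005,-0.079,0,0,0],[-0.047,-0.005,-0.081,0,0,0],[-0.044,-0.004,-0.082,0,0,0],[-0.041,-0.004,-0.084,0,0,0],[-0.037,-0.004,-0.086,0,0,0],[-0.034,-0.003,-0.087,0,0,0],[-0.03,-0.003,-0.088,0,0,0],[0,0,0,0,0,0]]}}

```text
clock: 14.0
tool_pos: [0.4633, 0.0764, 0.0733]
ee_rot: [0.639, 0.717, 0.21, 0.181]
force: [-1.7, -0.1, -0.8]
gripper_width: -0.002
finger_force: 0.8
```

Run:
```python
from h import *
im=ctrl.grab_frame("side")[140:260,200:360]
cv2.imwrite("pics/f.png",cv2.resize(im[:,:,::-1],None,fx=4,fy=4,interpolation=cv2.INTER_CUBIC))
marks(["lid_edge","lid_hinge"]); o=ctrl.get_obs();print(o['force'],o['tool_pos'],o['joint_pos'])
```

```text
side lid_edge [([0.466, 0.072, 0.103], 0.81)]
side lid_hinge [([0.6, 0.085, 0.059], 0.55), ([0.383, 0.248, -0.002], 0.16)]
top lid_edge [([0.467, 0.073, 0.101], 0.74), ([0.377, -0.354, -0.001], 0.2)]
top lid_hinge [([0.603, 0.087, 0.056], 0.87)]
[-3.4923518  -0.32893397 -0.77276673] [0.46365129 0.07645938 0.07393114] [-0.16684887 -0.24815566  2.4561666   0.39496157  0.41906094 -0.60153273]
```

View pics/f.png

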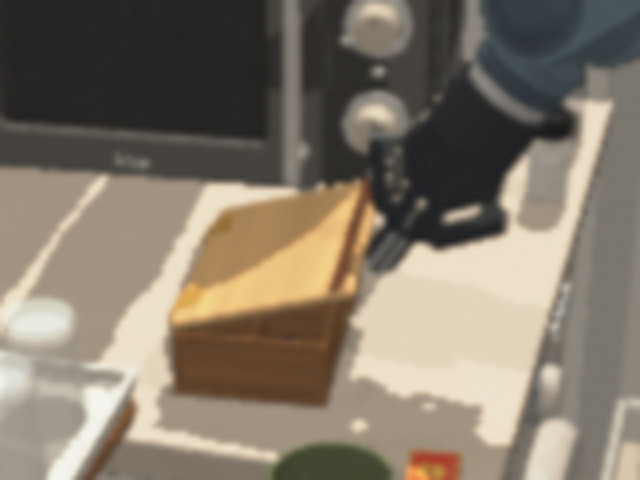

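Crop: the lid is tracking the fingers, edge at about (365,200), θ≈0.31. The last stretch gets a slight back-bias to ease the sideways push.

Emit:
{"op": "play_rows", "data": {"deltas": [[-0.016,-0.002,-0.055,0,0,0],[-0.016,-0.002,-0.055,0,0,0],[-0.016,-0.002,-0.055,0,0,0],[-0.016,-0.002,-0.055,0,0,0],[-0.016,-0.002,-0.055,0,0,0],[-0.016,-0.002,-0.055,0,0,0],[-0.016,-0.002,-0.055,0,0,0],[-0.016,-0.002,-0.055,0,0,0],[-0.008,-0.001,-0.028,0,0,0],[-0.008,-0.001,-0.028,0,0,0],[-0.008,-0.001,-0.028,0,0,0],[0,0,0,0,0,0]]}}

```text
clock: 15.85
tool_pos: [0.4545, 0.0752, 0.0424]
ee_rot: [0.639, 0.717, 0.21, 0.182]
force: [-1.3, 0.4, -0.5]
gripper_width: -0.001
finger_force: 0.6
```

Run:
```python
from h import *
marks(["lid_edge","lid_hinge"]); o=ctrl.get_obs();print(o['force'],o['tool_pos'],o['joint_pos'],o['finger_force'])
fitlid([.6,.086,.1,.07])
```

```text
side lid_edge [([0.46, 0.072, 0.062], 0.62)]
side lid_hinge [([0.597, 0.086, 0.061], 0.86), ([0.365, -0.226, 0.001], 0.68)]
top lid_edge [([0.464, 0.072, 0.066], 0.68)]
top lid_hinge [([0.599, 0.088, 0.06], 0.57)]
[-1.14874548 -0.72472333 -0.84315975] [0.45459067 0.07523336 0.0425031 ] [-0.1756246  -0.17713465  2.47982303  0.50911168  0.33645261 -0.73007768] 0.9569474682211876
side 0.69 1374
top 0.73 2105
[0.5988 0.085  0.0981 0.0337] 0.14947703401704218
```

Emit:
{"op": "play_rows", "data": {"deltas": [[-0.008,-0.001,-0.025,0,0,0],[-0.008,-0.001,-0.025,0,0,0],[-0.008,-0.001,-0.025,0,0,0],[-0.008,-0.001,-0.025,0,0,0],[-0.008,-0.001,-0.025,0,0,0],[-0.008,-0.001,-0.025,0,0,0],[0,0,0,0,0,0]]}}

```text
clock: 17.23
tool_pos: [0.4518, 0.0748, 0.0335]
ee_rot: [0.639, 0.717, 0.211, 0.182]
force: [0.8, 0.4, -1.3]
gripper_width: 0.004
finger_force: 0.0
```

Run:
```python
from h import *
marks(["lid_edge"]); o=ctrl.get_obs();print(o['force'],o['tool_pos'],o['joint_pos'],o['finger_force'])
fitlid([.6,.086,.1,.03])
```

```text
side lid_edge [([0.459, 0.071, 0.061], 0.87)]
top lid_edge []
[-0.15141511 -0.70793169 -0.21600247] [0.45197218 0.07481869 0.03371208] [-0.17842333 -0.15497057  2.48556116  0.55522904  0.31289079 -0.78066256] 0.0
side 0.82 1414
top 0.97 2056
[ 0.5992  0.0833  0.0992 -0.0146] 0.14930420910514686
```

Emit:
{"op": "play_rows", "data": {"deltas": [[-0.12,-0.01,0,0,0.3,0],[-0.12,-0.01,0,-0.08,0.75,0],[-0.12,-0.01,0,-0.08,0.75,0],[-0.12,-0.01,0,-0.08,0.75,0],[-0.12,-0.01,0,-0.08,0.75,0],[-0.12,-0.01,0,-0.08,0.75,0],[0,0,0.6,0,0,0],[0,0,0.9,0,0,0],[0,0,0.9,0,0,0],[0,0,0.9,0,0,0],[0,0,0,0,0,0],[0,0,0,0,0,0]]}}

```text
clock: 19.12
tool_pos: [0.4083, 0.0713, 0.2309]
ee_rot: [0.666, 0.743, 0.056, 0.04]
force: [-0.1, -0.3, -0.4]
gripper_width: 0.0
finger_force: 0.0
```

Run:
```python
from h import *
im=ctrl.grab_frame("side")[120:300,180:420]
cv2.imwrite("pics/g.png",cv2.resize(im[:,:,::-1],None,fx=3,fy=3,interpolation=cv2.INTER_CUBIC))
marks(["lid_edge","capsule_box","matches","mug"],("side",)); o=ctrl.get_obs();print(o['clock'],o['force'],o['tool_pos'])
```

```text
side lid_edge [([0.459, 0.069, 0.062], 0.85), ([0.538, 0.077, -0.006], 0.65)]
side capsule_box [([0.544, 0.079, -0.003], 0.78)]
side matches [([0.383, 0.247, -0.002], 0.77)]
side mug [([0.422, 0.405, -0.005], 0.7)]
19.425 [ 0.05732836 -0.37511682  1.26560083] [0.40815063 0.07127246 0.23040657]
```

View pics/g.png

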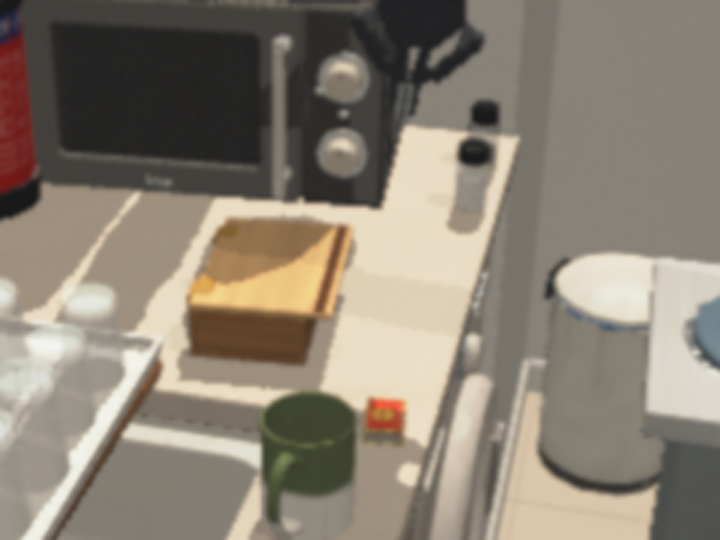

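Crop: the lid lies flat on the box at (270,270), the hand is clear at (410,60), and the mug and matches have not moved.

```bash
python3 -c "
from bench import ctrl; print(ctrl.sign_off())"
```

```text
the job is handed in; nothing more can be done
None
```

The lid was tipped past upright, caught on the backs of the fingers at about 0.95 rad and rested there for over a second, then lowered until shut. The hand ended clear of everything, the box stayed within measurement error of its place, and the job was handed in at about 19.5 s.

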